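Screw the filler cap onto the coolant tank

TASK

Close the small coolant tank: pick up the winged filler cap, set it upright over the filler neck, turn it backwards (anticlockwise from above) until it drops into its thread start (it may happen to drop in at once), then turn it forwards (clockwise) until it is fully home on the flange, and let go. Feel your way with light force, never ramming or overtightening the cap, and leave the beaker and the vial where they stand.

Things in the scene. Friction and masses are not known exactly. Their poses are not given: they have to be found in the camera images.
- cap: loose plain grey plastic filler cap, 60 mm across, about 120 g, open side down on the worktop. Origin: centre of the skirt's lower edge, z up. Skirt and top plate reach z = 32 mm, inner diameter 53 mm. Inside are three round steel pins of 5 mm diameter, 120 degrees apart (one along the cap's +x), pointing inward: tips 20 mm from the axis, centres 4 mm above the lower edge
- wing (a point): on the cap's axis, 50 mm above its lower edge: middle of its straight wing grip, 46 mm long (along the cap's x), 12 mm wide (along its y), from z = 32 to 60 mm of the cap. Grip it from above across the 12 mm
- tank: white-painted coolant tank, 110 x 140 mm (x, y), top 58 mm high, fixed to the worktop; origin at the centre of its underside. At its centre a steel flange 72 mm across, its top 64 mm above the worktop, and the steel filler neck: a core of 38 mm diameter, 25 mm tall, with a tapered mouth that centres the cap from about 4 mm off, and a three-start right-hand thread 50 mm across
- seat (a point): point on the neck's axis at the flange's top, 64 mm above the worktop; the closed cap's origin comes here. Turned clockwise 70 to 90 degrees from the thread start, the cap runs down 6 mm onto the flange; some 10 degrees later its pins meet the walls, a hard stop: the moment about the vertical, near nothing until then, rises at once. 0.2 to 0.3 N m is tight enough
- thread_top (a point): on the neck's axis, 17 mm above the flange: flat tops of the thread blocks. The thread's angle differs each time and is not reported. Each 120 degrees, clockwise from above: a thin upright wall (22 mm high), a 28 degree gap, an 84 degree block. A cap set down usually rests with its pins on blocks (its origin 15.5 mm above the flange) or walls (20.5 mm); on blocks the walls stop it turning forward
- thread_start (a point): on the neck's axis, 7.5 mm above the flange: floor of the gaps, the thread starts. Backed anticlockwise, at most about 110 degrees, the pins drop in (cap origin then 6 mm above the flange) and the walls stop further backing. From here the channel goes clockwise under the blocks, sinking 6.5 mm over 70 degrees and ending at the next wall; pins have 2 mm play up and down in it
- beaker: small clear beaker, 50 mm across, 58 mm high, standing loose on the worktop; origin at the centre of its base; leave it alone
- vial: small white vial with a cap, 27 mm across, 50 mm high, standing loose on the worktop; origin at the centre of its base; leave it alone
Not all that is in view belongs to the job. What is shaped like the cap but orange is not meant.

How it is judged (in metres and radians):
On the way, in this order (a step that is already met when the one before it is completed fails the run):
1. the cap is brought over the neck, upright (horizontal distance between cap and seat below 0.006 m and z of cap in the frame of seat below 0.03 m and angle between cap's own z axis and vertical below 0.15 rad), for 0.05 s.
2. the cap has dropped into its thread start (horizontal distance between cap and seat below 0.004 m and z of cap in the frame of seat between 0.003 and 0.0088 m), for 0.1 s.
At the end, for the whole second after the job is handed in: the cap lies fully home on the tank's flange (within 1.5 mm of the seat in height and 4 mm sideways, upright within 0.06 rad), at rest and released (z of cap in the frame of seat below 0.0015 m and horizontal distance between cap and seat below 0.004 m and angle between cap's own z axis and vertical below 0.06 rad and linear speed of cap below 0.01 m/s); the robot touches nothing.
It fails at once if the cap is rammed or overtightened: more than 60 N between cap and tank (contact force between cap and tank above 60 N).
It fails at once if the beaker is moved more than 20 mm (distance of beaker from where it was at the start of the episode above 0.02 m).
It fails at once if the vial is moved more than 20 mm (distance of vial from where it was at the start of the episode above 0.02 m).
It also fails if it takes over 70 s, if anything falls off the work surface, if the arm or the gripper's body presses on something with over 40 N, if the wrist force passes 120 N, or if a joint passes its speed limit or range.

ROBOT

A 7-joint arm with a two-finger parallel gripper is mounted at the origin on a cart in front of the work surface, level with it; the furniture and walls round the work are solid. World frame = base frame: x ahead of the robot, y to its left, z up, the work surface at z = 0. Lengths are in mm, angles in rad, forces in N, time in s.
With the tool pointing down it reaches from about 400 to 900 mm from the base axis. Payload 5.6 kg.
Tool frame: the origin (TCP) lies on the centre line of the jaws, within the pads' length; the fingertips stand 14 mm ahead of it and the grasp point (between the pads) lies 5 mm behind it (ctrl.tip_extent is the z of the fingertips in the tool frame, in mm); z points along the fingers, y is the line along which they close (so a half turn about z gives the same grasp; the last joint's range is limited). The gripper opens to 92 mm and grips with 3 to 60 N. Pads are 20 mm wide; open, the fingers measure 128 mm over their backs; the gripper's body (75 mm by 189 mm) begins 69 mm behind the grasp point.
Start: joints at [-1.291, 0.468, -0.012, 1.603, 0.006, 1.071, -0.056], TCP at [206.236, 616.421, 228.592] pointing down, gripper open.
Joint ranges: [-2.53, 2.53], [-0.31, 2.02], [-1.57, 1.55], [0.28, 2.44], [-1.29, 4.43], [0.15, 1.84], [-2.92, 2.92]. Speed limits (rad/s): [2.57, 2.57, 3.14, 3.14, 3.14, 3.14, 3.14].

INTERFACE

Orientations are given as a unit quaternion [x, y, z, w].
In Python, from rig import ctrl gives the robot as it stands. The module is installed in compiled form; this text tells all that it offers.
- The arm moves only by the shell command python3 -m jog 'ROWS' [FORCE]. ROWS is JSON, a list of rows, each an object of numbers: "hand": the finger opening in mm, from 0 to 91.9; "x", "y", "z": the shift along the world's x, y, z in units of 50 mm (1.0 is 50 mm); "yaw": the turn about the world's z in degrees. In form: [{"hand": .., "x": .., "y": .., "z": .., "yaw": ..}, ...]. A call has 1 to 5 rows; each row shifts and turns the commanded pose from where the row before left it; what a row does not reach is not made up. A row lasts 1/10 s, in which the tool goes at most 50 mm and 8.59 degrees, less where a joint would pass 70% of its speed; a pose out of reach is approached as far as the arm can. A call is refused whole if a number of a shift passes 1 or a number of a turn 8.59, either way. A call with a gripper value outside its range is refused whole. The fingers move at their own pace and stop on an object; FORCE is the grip in N (left out, the last holds). Time passes only in rows, so rows that do not move let the fingers close. It gives the time, the measured TCP pose, the force, the opening and the grip force at its end, in the units of the state.
- ctrl.get_obs(): the state, without advancing time (a new reading comes with each control period).
- ctrl.capture(name): name is "scene" or "side" or "wrist"; returns the picture (384x512x3 uint8, blue, green, red); there is no depth.
- ctrl.camera_model(name): a dict with "fx", "fy", "cx", "cy" (pixels), "rvec" (rotation vector, rad) and "tvec" (3), from world to camera coordinates, as OpenCV has them. Camera axes: x right, y down, z forward; pixel columns grow to the right and rows downward; lengths in mm; the calibration is good to about 2 mm. A picture is of the moment at which its call begins: read the wrist's pose just before it. camera_model takes no time and is no camera call; for the wrist camera it gives the pose at the moment of the call.
- ctrl.close_job(): hands the job in; it is judged then, once.
The state is a dict: "time": time; "joints": joint angles; "dq": joint speeds; "joint_torque": joint torques, N m; "eef_pos": TCP position; "orientation": TCP orientation; "wrist_force": force on the tool from outside, world axes, zero at the start; "wrist_torque": the same for the moment, N m; "width": finger opening in mm; "grip_force": force on a finger pad.
Only numpy, scipy, OpenCV 4.12 (cv2) and the standard library are available. Lean on these libraries where they do the work, as an engineer would, in place of code of your own. Each camera call takes 0.05 s, during which the arm holds its last target. There are 200 camera calls.

## Working session

There is one attempt and no reset: what is moved stays moved. The work goes in short steps, Python scripts to look and compute and a shell command to move; the robot and the scene stay as the last step left them, time stands still between calls to the robot, and variables do not carry over. Pictures are saved under pics/ and viewed, at most 10 in all, crops included, and the job is handed in when it is done.

```bash
mkdir -p pics; cat > h.py <<'E'
import numpy as np, cv2
from rig import ctrl
def ray(cm,u,v):
    R=cv2.Rodrigues(np.array(cm["rvec"],float))[0]; t=np.array(cm["tvec"],float).ravel()
    d=R.T@np.array([(u-cm["cx"])/cm["fx"],(v-cm["cy"])/cm["fy"],1.]); return -R.T@t,d
def onz(cm,u,v,z):
    o,d=ray(cm,u,v); return o+d*(z-o[2])/d[2]
E
python3 - <<'E'
from h import *
ims=[]
for n in("scene","side"):
    im=ctrl.capture(n);cv2.imwrite(f"pics/{n}.png",im)
    ims.append(im)
cv2.imwrite("pics/wrist0.png",ctrl.capture("wrist"))
o=ctrl.get_obs();print(o["time"],o["eef_pos"],o["orientation"],o["wrist_force"])
E
```

```text
0.15 [206.12130722 616.02711371 227.88205032] [ 1.60716048e-01  9.87000473e-01 -6.44370506e-04 -5.32447992e-05] [ 0.66779529 -0.20886015 -0.14891094]
```

View pics/scene.png

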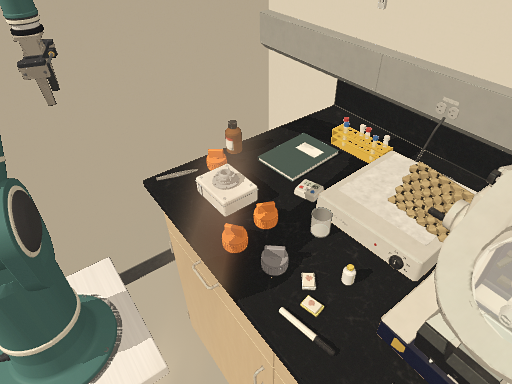

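View pics/side.png

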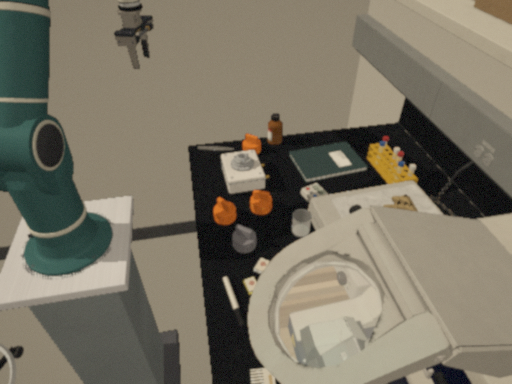

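The candidates in the scene view are grey (275,260) and orange (235,238), (265,215) and (217,158). The grey one fits the description and also shows in the side view at (244,238). The tank neck is at (227,177) in the scene view and (243,162) in the side view, the beaker at (320,222) and the vial at (348,274).

```bash
python3 - <<'E'
from h import *
a,b=ctrl.camera_model("scene"),ctrl.camera_model("side")
def tri(p,q):
    o1,d1=ray(a,*p);o2,d2=ray(b,*q)
    s=np.linalg.lstsq(np.c_[d1,-d2],o2-o1,rcond=None)[0]
    return (o1+d1*s[0]).round(),(o2+d2*s[1]).round()
print("cap",onz(a,275,260,30).round(),onz(b,244,239,30).round(),tri((275,260),(244,239)))
print("neck",onz(a,227,177,80).round(),onz(b,243,162,80).round())
for n,p,z in(("beaker",(320,222),30),("vial",(348,274),25),("or1",(235,238),30),("or2",(265,215),30),("or3",(217,158),30)):print(n,onz(a,*p,z).round())
s=cv2.imread("pics/scene.png");t=cv2.imread("pics/side.png")
c=np.hstack([cv2.resize(s[230:290,240:310],(400,343),interpolation=2),cv2.resize(s[145:220,185:270],(389,343),interpolation=2)])
cv2.imwrite("pics/crop.png",c)
E
```

```text
cap [ 440. -104.   30.] [ 443. -105.   30.] (array([444., -99.,  22.]), array([444., -98.,  23.]))
neck [485. 157.  80.] [485. 148.  80.]
beaker [601. -77.  30.]
vial [ 543. -224.   25.]
or1 [406.   4.  30.]
or2 [509.  24.  30.]
or3 [543. 313.  30.]
```

View pics/crop.png

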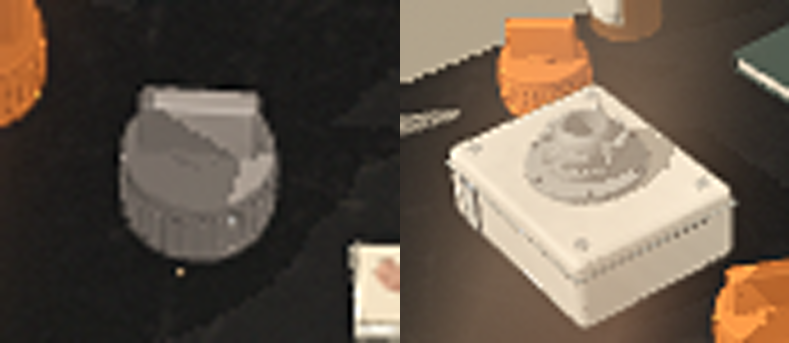

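The crop confirms the grey winged cap, its wing top running about (265,246) to (285,247), and the tank with its open neck. I'll move over the tank first, since it lies on the way.

```bash
python3 - <<'E'
from h import *
a=ctrl.camera_model("scene")
p,q=onz(a,265.4,246.3,60),onz(a,285.3,246.8,60)
print(p.round(),q.round(),((p+q)/2).round(),np.linalg.norm(p-q),np.degrees(np.arctan2(*(q-p)[[1,0]])))
E
python3 -m jog '[{"hand":60,"x":0.5,"y":-0.5,"z":0.3},{"x":0.5,"y":-0.7,"z":0.3},{"x":0.5,"y":-0.7},{"x":0.5,"y":-0.8},{"x":0.5,"y":-0.8}]' 20
python3 -m jog '[{"x":0.5,"y":-0.8},{"x":0.5,"y":-0.8},{"x":0.5,"y":-0.8},{"x":0.5,"y":-0.8},{"x":0.4,"y":-0.8}]'
```

```text
[431. -81.  60.] [ 465. -108.   60.] [448. -94.  60.] 43.25176323193056 -38.93311104499145invalid input
invalid input
```

```bash

python3 -m jog '[{"hand":60,"x":0.5,"y":-0.5,"z":0.3,"yaw":0},{"hand":60,"x":0.5,"y":-0.7,"z":0.3,"yaw":0},{"hand":60,"x":0.5,"y":-0.7,"z":0,"yaw":0},{"hand":60,"x":0.5,"y":-0.8,"z":0,"yaw":0},{"hand":60,"x":0.5,"y":-0.8,"z":0,"yaw":0}]' 20
python3 -m jog '[{"hand":60,"x":0.5,"y":-0.8,"z":0,"yaw":0},{"hand":60,"x":0.5,"y":-0.8,"z":0,"yaw":0},{"hand":60,"x":0.5,"y":-0.8,"z":0,"yaw":0},{"hand":60,"x":0.5,"y":-0.8,"z":0,"yaw":0},{"hand":60,"x":0.5,"y":-0.8,"z":0,"yaw":0}]'
```

```text
time: 0.65
eef_pos: [331.9, 439.7, 258.5]
orientation: [0.161, 0.987, -0.0, 0.0]
wrist_force: [0.8, 0.4, 0.3]
width: 60.3
grip_force: 0.0
time: 1.15
eef_pos: [456.9, 239.6, 258.7]
orientation: [0.161, 0.987, 0.0, 0.0]
wrist_force: [-0.1, 1.6, 0.4]
width: 60.0
grip_force: 0.0
```

```bash

python3 -m jog '[{"hand":60,"x":0.3,"y":-0.8,"z":0,"yaw":0},{"hand":60,"x":0.2,"y":-0.8,"z":0,"yaw":0},{"hand":60,"x":0,"y":0,"z":0,"yaw":0}]'
python3 - <<'E'
from h import *
cm=ctrl.camera_model("wrist");im=ctrl.capture("wrist");cv2.imwrite("pics/w1.png",im)
np.save("w1.npy",cm,allow_pickle=True);print(ctrl.get_obs()["eef_pos"],ray(cm,256,192))
R=cv2.Rodrigues(np.array(cm["rvec"],float))[0]
print((R@np.array([484,152,80.])+np.ravel(cm["tvec"])))
E
```

```text
time: 1.45
eef_pos: [482.7, 155.1, 258.7]
orientation: [0.165, 0.986, -0.001, 0.0]
wrist_force: [-0.7, 0.2, 0.2]
width: 60.0
grip_force: 0.0
[481.83277444 158.60387736 258.59519393] (array([412.01746853, 179.51121881, 415.81603683]), array([ 0.26206966, -0.08692275, -0.96121908]))
[ -1.90734411 -14.43896791 344.23631539]
```

View pics/w1.png

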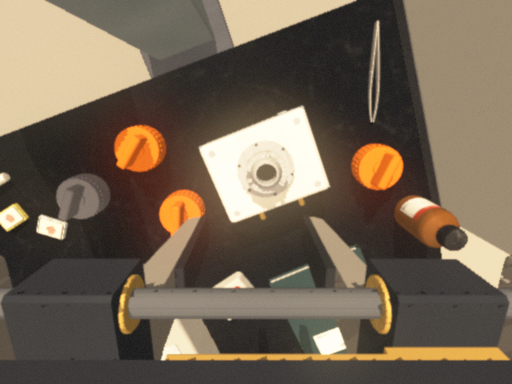

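The wrist view shows the tank top with corners (199,147), (303,107), (329,186) and (233,221), the neck hole at (266,173), the grey cap at (82,197), and orange decoys at (140,148), (181,212) and (378,167).

```bash
python3 - <<'E'
from h import *
cm=np.load("w1.npy",allow_pickle=True).item();im=cv2.imread("pics/w1.png")
P=lambda u,v,z:onz(cm,u,v,z).round(1)
c=[P(*p,58) for p in((199,147),(303,107),(329,186),(233,221))];print(c,np.mean(c,0))
print("neck",P(266,173,85),"cap",P(82,197,32))
cr=im[130:215,225:310];g=cv2.cvtColor(cr,6)
_,m=cv2.threshold(g[30:60,25:60],90,255,1);k=max(cv2.findContours(m,0,2)[0],key=cv2.contourArea)
e=cv2.fitEllipse(k);u,v=e[0][0]+250,e[0][1]+160;print(e,P(u,v,89),P(u,v,64))
hsv=cv2.cvtColor(im,40);print(hsv[172:222:6,55:110:6,2])
cv2.imwrite("pics/c1.png",np.hstack([cv2.resize(cr,(400,400),interpolation=2),cv2.resize(im[165:225,50:110],(400,400),interpolation=2)]))
E
```

```text
[array([431.3,  99. ,  58. ]), array([427.6, 235.1,  58. ]), array([532.7, 238.8,  58. ]), array([537.7, 105. ,  58. ])] [482.325 169.475  58.   ]
neck [484.  168.3  85. ] cap [444. -88.  32.]Traceback (most recent call last):
  File "<stdin>", line 7, in <module>
ValueError: max() iterable argument is empty
```

```bash
python3 - <<'E'
from h import *
cm=ctrl.camera_model("wrist");im=ctrl.capture("wrist");cv2.imwrite("pics/w2.png",im);np.save("w2.npy",cm,allow_pickle=True)
P=lambda u,v,z:onz(cm,u,v,z).round(1)
print(ctrl.get_obs()["eef_pos"])
m=cv2.inRange(cv2.cvtColor(im,40),(0,0,150),(180,80,255));m=cv2.morphologyEx(m[95:235,190:340],3,np.ones((15,15)))
k=max(cv2.findContours(m,0,2)[0],key=cv2.contourArea);r=cv2.boxPoints(cv2.minAreaRect(k))+[190,95];print(r)
c=[P(*p,58) for p in r];print(c,np.mean(c,0))
cr=im[130:215,225:310]
cv2.imwrite("pics/c1.png",np.hstack([cv2.resize(cr,(400,400),interpolation=2),cv2.resize(im[165:225,50:110],(400,400),interpolation=2)]))
E
```

```text
[481.24146556 160.86541733 258.5258339 ]
[[187.19708252 146.29197693]
 [299.60583496 105.4160614 ]
 [329.82481384 188.51824951]
 [217.4160614  229.39416504]]
[array([425. ,  89.1,  58. ]), array([423.3, 235.3,  58. ]), array([535.1, 243. ,  58. ]), array([541.4,  85. ,  58. ])] [481.2 163.1  58. ]
```

View pics/c1.png

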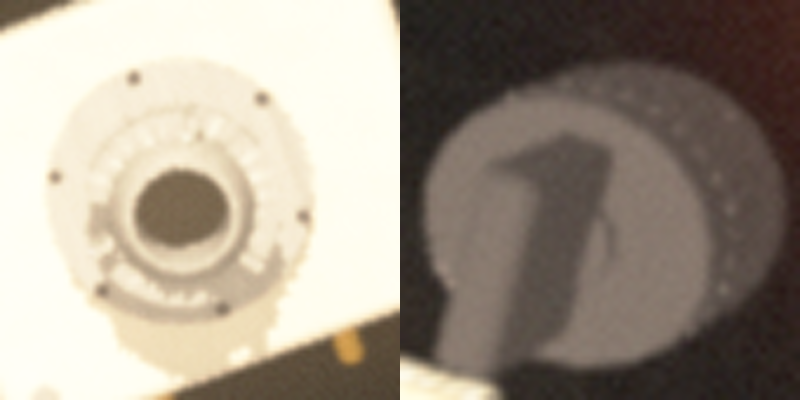

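The crop shows the flange circle centred at about (263.5,170.6) and the neck hole at about (263.5,174.2). The cap's top plate is centred at about (75.2,199.6), with the wing running from upper right to lower left.

```bash
python3 - <<'E'
from h import *
cm=np.load("w2.npy",allow_pickle=True).item()
P=lambda u,v,z:onz(cm,u,v,z).round(1)
print("flange",P(263.5,170.6,64),"hole",P(263.5,174.2,88),"cap",P(75.2,199.6,32))
a,b=P(50+140/6.667,165+180/6.667,60),P(50+105/6.667,165+370/6.667,60);print(a,b,np.degrees(np.arctan2(*(b-a)[[1,0]])))
o=ctrl.get_obs();print(o["time"],o["eef_pos"],o["orientation"])
E
```

```text
flange [483.7 169.4  64. ] hole [482.8 169.   88. ] cap [444.2 -94.9  32. ]
[430.9 -74.8  60. ] [ 463.7 -100.4   60. ] -37.971603761050396
1.55 [481.24146556 160.86541733 258.5258339 ] [ 1.61780389e-01  9.86826766e-01  1.31477392e-04 -1.47408963e-04]
```

```bash

python3 -m jog '[{"hand":60,"x":-0.1,"y":-0.8,"z":0,"yaw":-4},{"hand":60,"x":-0.1,"y":-0.8,"z":0,"yaw":-4},{"hand":60,"x":-0.1,"y":-0.8,"z":0,"yaw":-4},{"hand":60,"x":-0.1,"y":-0.8,"z":0,"yaw":-4},{"hand":60,"x":-0.1,"y":-0.8,"z":-0.4,"yaw":-4}]'
python3 -m jog '[{"hand":60,"x":-0.1,"y":-0.6,"z":-0.6,"yaw":0},{"hand":60,"x":-0.1,"y":-0.5,"z":-0.6,"yaw":0},{"hand":60,"x":0,"y":0,"z":0,"yaw":0},{"hand":60,"x":0,"y":0,"z":0,"yaw":0}]'
python3 - <<'E'
from h import *
cm=ctrl.camera_model("wrist");im=ctrl.capture("wrist");cv2.imwrite("pics/w3.png",im);np.save("w3.npy",cm,allow_pickle=True)
o=ctrl.get_obs();print(o["eef_pos"],o["orientation"])
E
```

```text
time: 2.05
eef_pos: [457.9, -37.9, 240.3]
orientation: [0.329, 0.944, 0.001, 0.002]
wrist_force: [0.9, -0.6, -0.5]
width: 59.8
grip_force: 0.0
time: 2.45
eef_pos: [446.5, -92.2, 178.4]
orientation: [0.329, 0.944, -0.0, -0.001]
wrist_force: [0.9, 1.3, 0.3]
width: 60.0
grip_force: 0.0
[447.23107344 -91.7982235  179.07079947] [3.28431723e-01 9.44527610e-01 3.51301490e-04 2.72553901e-04]
```

View pics/w3.png

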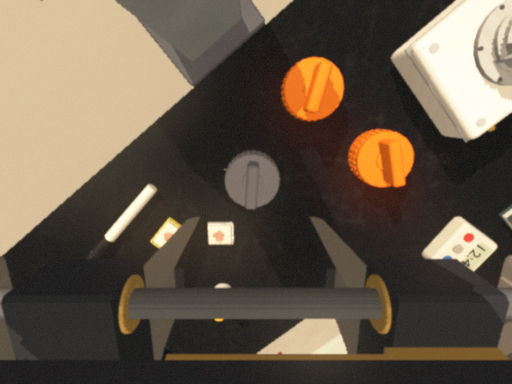

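The grey cap is at about (252,180) and its wing top runs from (253,163) to (251,207), square to the closing line.

```bash
python3 - <<'E'
from h import *
cm=np.load("w3.npy",allow_pickle=True).item();im=cv2.imread("pics/w3.png")
P=lambda u,v,z:onz(cm,u,v,z).round(1)
cr=cv2.GaussianBlur(im[140:220,215:290],(3,3),0)
hsv=cv2.cvtColor(cr,40);m=cv2.inRange(hsv,(0,0,55),(180,70,150));m=cv2.morphologyEx(m,2,np.ones((3,3)))
k=max(cv2.findContours(m,0,2)[0],key=cv2.contourArea);print(cv2.boundingRect(k),cv2.fitEllipse(k))
print(P(252,163,60),P(251,207,60),P(252,181,30),P(252,185,60))
cv2.imwrite("pics/c3.png",cv2.resize(im[140:220,215:290],(560,597),interpolation=2))
E
```

```text
(9, 10, 57, 61) ((36.68050003051758, 39.31015396118164), (55.84370040893555, 58.8909797668457), 3.743431568145752)
[424.9 -78.9  60. ] [ 459.6 -107.9   60. ] [444.6 -94.9  30. ] [442.2 -92.7  60. ]
```

View pics/c3.png

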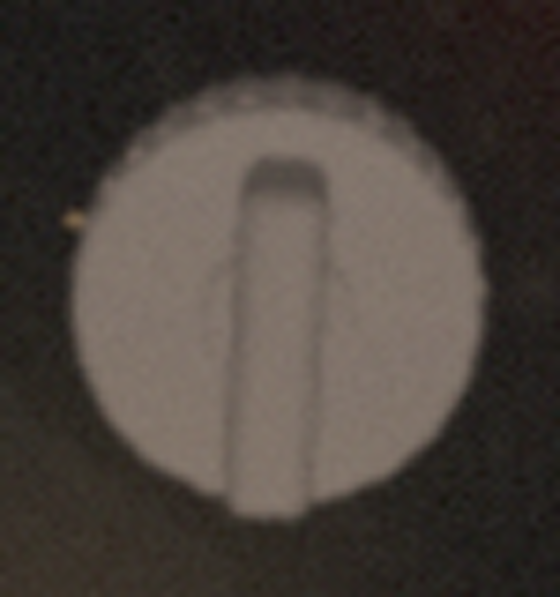

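The top plate is centred at (252.3,181.3) and the wing's top face runs from (253.2,165.4) to (250.9,209).

```bash
python3 - <<'E'
from h import *
cm=np.load("w3.npy",allow_pickle=True).item()
P=lambda u,v,z:onz(cm,u,v,z).round(1)
a,b=P(253.2,165.4,60),P(250.9,209,60);print(P(252.3,181.3,32),(a+b)/2,np.linalg.norm(a-b),np.degrees(np.arctan2(*(b-a)[[1,0]])))
o=ctrl.get_obs();q=o["orientation"];print(o["eef_pos"],np.degrees(np.arctan2(q[1]**2-q[0]**2,2*q[0]*q[1]))-90,o["joints"])
E
```

```text
[444.7 -94.5  32. ] [444.35 -94.4   60.  ] 44.98588667571196 -41.4854612255777
[447.23107344 -91.7982235  179.07079947] -38.34723405783348 [-0.27767325  0.21039035  0.46104049  2.13156471 -0.1277157   0.82448091
  1.16295904]
```

```bash

python3 -m jog '[{"hand":60,"x":-0.05,"y":-0.05,"z":-0.4,"yaw":-3},{"hand":60,"x":0,"y":0,"z":-0.6,"yaw":0},{"hand":60,"x":0,"y":0,"z":-0.6,"yaw":0},{"hand":60,"x":0,"y":0,"z":-0.5,"yaw":0},{"hand":60,"x":0,"y":0,"z":-0.3,"yaw":0}]'
python3 -m jog '[{"hand":60,"x":0,"y":0,"z":-0.1,"yaw":0},{"hand":60,"x":0,"y":0,"z":0,"yaw":0},{"hand":60,"x":0,"y":0,"z":0,"yaw":0}]'
```

```text
time: 3.0
eef_pos: [444.8, -93.7, 58.0]
orientation: [0.352, 0.936, 0.001, 0.0]
wrist_force: [-0.4, 1.0, 0.3]
width: 59.9
grip_force: 0.0
time: 3.3
eef_pos: [445.0, -95.5, 54.6]
orientation: [0.354, 0.935, 0.001, 0.001]
wrist_force: [-1.0, -0.6, 0.3]
width: 60.2
grip_force: 0.0
```

```bash

python3 -m jog '[{"hand":60,"x":0,"y":0,"z":-0.07,"yaw":0},{"hand":30,"x":0,"y":0,"z":0,"yaw":0},{"hand":8,"x":0,"y":0,"z":0,"yaw":0},{"hand":8,"x":0,"y":0,"z":0,"yaw":0},{"hand":8,"x":0,"y":0,"z":0,"yaw":0}]' 25
python3 -m jog '[{"hand":8,"x":0,"y":0,"z":0,"yaw":0},{"hand":8,"x":0,"y":0,"z":0,"yaw":0},{"hand":8,"x":0,"y":0,"z":0,"yaw":0},{"hand":8,"x":0,"y":0,"z":0,"yaw":0}]' 25
```

```text
time: 3.8
eef_pos: [443.8, -96.1, 50.2]
orientation: [0.354, 0.935, 0.0, 0.0]
wrist_force: [0.2, -0.0, 0.1]
width: 30.1
grip_force: 0.0
time: 4.2
eef_pos: [443.9, -96.0, 50.1]
orientation: [0.354, 0.935, 0.0, 0.0]
wrist_force: [-0.0, -0.1, 0.1]
width: 11.5
grip_force: 25.0
```

```bash

python3 -m jog '[{"hand":8,"x":0,"y":0,"z":0.2,"yaw":0},{"hand":8,"x":0,"y":0,"z":0.6,"yaw":0},{"hand":8,"x":0,"y":0,"z":0.6,"yaw":0},{"hand":8,"x":0,"y":0,"z":0.6,"yaw":0},{"hand":8,"x":0,"y":0.3,"z":0.2,"yaw":0}]'
python3 -m jog '[{"hand":8,"x":0.1,"y":0.6,"z":0,"yaw":0},{"hand":8,"x":0.1,"y":0.8,"z":0,"yaw":0},{"hand":8,"x":0.2,"y":0.8,"z":0,"yaw":0},{"hand":8,"x":0.2,"y":0.8,"z":0,"yaw":0},{"hand":8,"x":0.1,"y":0.8,"z":0,"yaw":0}]'
python3 -m jog '[{"hand":8,"x":0.1,"y":0.7,"z":0,"yaw":0},{"hand":8,"x":0,"y":0.4,"z":0,"yaw":0},{"hand":8,"x":0,"y":0.1,"z":0,"yaw":0},{"hand":8,"x":0,"y":0,"z":0,"yaw":0},{"hand":8,"x":0,"y":0,"z":0,"yaw":0}]'
```

```text
time: 4.7
eef_pos: [445.0, -82.9, 163.3]
orientation: [0.356, 0.934, 0.001, 0.002]
wrist_force: [-0.3, 0.7, -2.4]
width: 11.7
grip_force: 25.0
time: 5.2
eef_pos: [479.1, 110.3, 160.8]
orientation: [0.355, 0.935, 0.0, 0.0]
wrist_force: [0.2, -0.1, -1.9]
width: 11.7
grip_force: 25.0
time: 5.7
eef_pos: [483.6, 167.2, 160.2]
orientation: [0.355, 0.935, -0.0, 0.0]
wrist_force: [0.7, -0.0, -1.7]
width: 11.6
grip_force: 25.0
```

```bash

python3 -m jog '[{"hand":8,"x":0,"y":0.04,"z":-0.2,"yaw":0},{"hand":8,"x":0,"y":0,"z":-0.2,"yaw":0},{"hand":8,"x":0,"y":0,"z":-0.05,"yaw":0},{"hand":8,"x":0,"y":0,"z":0,"yaw":0},{"hand":8,"x":0,"y":0,"z":0,"yaw":0}]'
python3 - <<'E'
from h import *
cm=ctrl.camera_model("wrist");im=ctrl.capture("wrist");cv2.imwrite("pics/w4.png",im)
R=cv2.Rodrigues(np.array(cm["rvec"],float))[0];t=np.ravel(cm["tvec"])
def pr(p):
    c=R@np.array(p,float)+t; return (cm["fx"]*c[0]/c[2]+cm["cx"],cm["fy"]*c[1]/c[2]+cm["cy"])
print(pr((483.3,169.3,64)),pr((483.3,169.3,120)))
x,y=map(int,pr((483.3,169.3,90)));s=im[max(0,y-80):y+80,x-100:x+100]
cv2.imwrite("pics/c4.png",cv2.resize(s,None,fx=3.5,fy=3.5,interpolation=2));print(x-100,y-80,s.shape)
E
```

```text
time: 6.2
eef_pos: [483.8, 170.7, 137.4]
orientation: [0.354, 0.935, -0.0, -0.0]
wrist_force: [-0.1, 0.3, -1.0]
width: 12.0
grip_force: 25.0
(np.float64(253.5664195406722), np.float64(202.20274299526463)) (np.float64(253.2895628508898), np.float64(228.5701270424048))
153 132 (160, 200, 3)
```

View pics/c4.png

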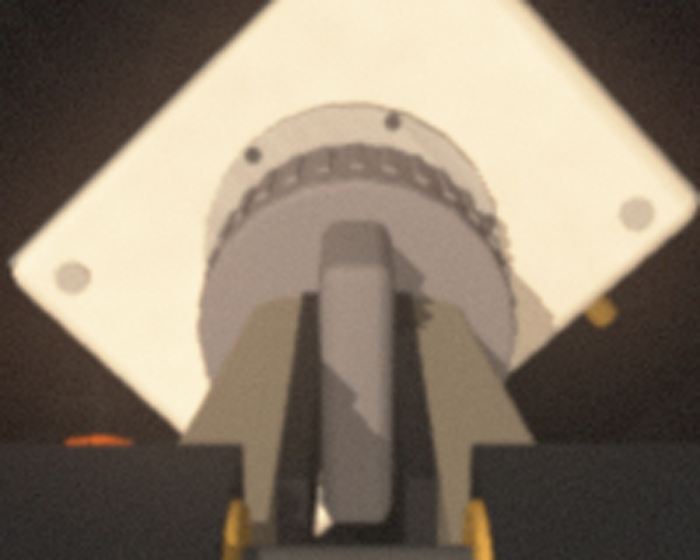

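The flange is centred at about (253,203.7), where (253.6,202.2) was predicted. The cap plate is centred at about (254.7,228.3) against a predicted (253.3,228.6), so it is within about 1 mm. I'll go down lightly.

```bash

python3 -m jog '[{"hand":8,"x":0,"y":-0.01,"z":-0.02,"yaw":0},{"hand":8,"x":0,"y":0,"z":-0.02,"yaw":0},{"hand":8,"x":0,"y":0,"z":-0.02,"yaw":0},{"hand":8,"x":0,"y":0,"z":-0.02,"yaw":0},{"hand":8,"x":0,"y":0,"z":0,"yaw":0}]'
python3 -m jog '[{"hand":8,"x":0,"y":0,"z":-0.02,"yaw":0},{"hand":8,"x":0,"y":0,"z":-0.02,"yaw":0},{"hand":8,"x":0,"y":0,"z":0,"yaw":0}]'
```

```text
time: 6.75
eef_pos: [483.9, 170.0, 133.5]
orientation: [0.354, 0.935, -0.0, 0.0]
wrist_force: [1.1, -0.9, -0.9]
width: 11.5
grip_force: 25.0
time: 7.05
eef_pos: [483.7, 170.0, 131.4]
orientation: [0.354, 0.935, -0.0, 0.0]
wrist_force: [0.1, -2.3, -1.3]
width: 11.7
grip_force: 25.0
```

```bash

python3 -m jog '[{"hand":8,"x":0,"y":0,"z":-0.01,"yaw":0},{"hand":8,"x":0,"y":0,"z":-0.01,"yaw":0},{"hand":8,"x":0,"y":0,"z":0,"yaw":0}]'
python3 -m jog '[{"hand":8,"x":0,"y":0,"z":-0.01,"yaw":0},{"hand":8,"x":0,"y":0,"z":-0.01,"yaw":0},{"hand":8,"x":0,"y":0,"z":0,"yaw":0}]'
```

```text
time: 7.35
eef_pos: [483.9, 170.1, 130.7]
orientation: [0.354, 0.935, -0.0, 0.0]
wrist_force: [0.6, -3.3, 1.0]
width: 11.6
grip_force: 25.0
time: 7.65
eef_pos: [484.1, 170.1, 129.6]
orientation: [0.354, 0.935, 0.0, 0.0]
wrist_force: [1.7, -4.8, 1.1]
width: 11.8
grip_force: 25.0
```

```bash

python3 -m jog '[{"hand":8,"x":0.01,"y":-0.03,"z":0,"yaw":0},{"hand":8,"x":0,"y":0,"z":0,"yaw":0},{"hand":8,"x":0,"y":0,"z":-0.01,"yaw":0},{"hand":8,"x":0,"y":0,"z":0,"yaw":0}]'
python3 -m jog '[{"hand":8,"x":0,"y":0,"z":-0.01,"yaw":0},{"hand":8,"x":0,"y":0,"z":0,"yaw":0}]'
```

```text
time: 8.05
eef_pos: [484.2, 169.7, 129.4]
orientation: [0.354, 0.935, 0.0, -0.0]
wrist_force: [0.1, -0.9, 4.5]
width: 11.6
grip_force: 25.0
time: 8.25
eef_pos: [484.3, 169.7, 129.3]
orientation: [0.354, 0.935, 0.001, -0.0]
wrist_force: [-0.7, -0.7, 7.8]
width: 11.9
grip_force: 25.0
```

It rests on the blocks at the expected 129.5 mm. I'll back it off anticlockwise.

```bash

python3 -m jog '[{"hand":8,"x":0,"y":0,"z":0,"yaw":3},{"hand":8,"x":0,"y":0,"z":0,"yaw":4},{"hand":8,"x":0,"y":0,"z":0,"yaw":4},{"hand":8,"x":0,"y":0,"z":0,"yaw":4},{"hand":8,"x":0,"y":0,"z":0,"yaw":0}]'
python3 -m jog '[{"hand":8,"x":0,"y":0,"z":0,"yaw":4},{"hand":8,"x":0,"y":0,"z":0,"yaw":4},{"hand":8,"x":0,"y":0,"z":0,"yaw":4},{"hand":8,"x":0,"y":0,"z":0,"yaw":4},{"hand":8,"x":0,"y":0,"z":0,"yaw":0}]'
python3 -c "
from h import *
o=ctrl.get_obs();print(o['wrist_torque'],o['joints'])"
```

```text
time: 8.75
eef_pos: [484.4, 169.7, 129.3]
orientation: [0.228, 0.974, 0.001, 0.0]
wrist_force: [-1.5, 0.1, 7.0]
width: 11.5
grip_force: 25.0
time: 9.25
eef_pos: [484.3, 169.7, 129.3]
orientation: [0.091, 0.996, 0.001, 0.0]
wrist_force: [-0.9, -1.4, 8.2]
width: 11.8
grip_force: 25.0
[-0.19077643  0.30041803  0.13775306] [-0.57463305  0.37300843  0.20872018  2.02975131 -0.11270592  0.74850755
  1.09231515]
```

```bash

python3 -m jog '[{"hand":8,"x":0,"y":0,"z":0,"yaw":4},{"hand":8,"x":0,"y":0,"z":0,"yaw":4},{"hand":8,"x":0,"y":0,"z":0,"yaw":4},{"hand":8,"x":0,"y":0,"z":0,"yaw":0}]'
python3 -m jog '[{"hand":8,"x":0,"y":0,"z":0,"yaw":4},{"hand":8,"x":0,"y":0,"z":0,"yaw":4},{"hand":8,"x":0,"y":0,"z":0,"yaw":4},{"hand":8,"x":0,"y":0,"z":0,"yaw":0}]'
python3 -m jog '[{"hand":8,"x":0,"y":0,"z":0,"yaw":4},{"hand":8,"x":0,"y":0,"z":0,"yaw":4},{"hand":8,"x":0,"y":0,"z":0,"yaw":4},{"hand":8,"x":0,"y":0,"z":0,"yaw":0}]'
python3 -c "
from h import *
o=ctrl.get_obs();print(o['wrist_torque'],o['joints'][6])"
```

```text
time: 9.65
eef_pos: [484.2, 169.7, 129.3]
orientation: [-0.014, 1.0, 0.001, 0.0]
wrist_force: [-1.8, -0.9, 7.5]
width: 11.4
grip_force: 25.0
time: 10.05
eef_pos: [483.8, 169.1, 128.2]
orientation: [-0.118, 0.993, 0.0, -0.0]
wrist_force: [-0.1, 0.2, -2.2]
width: 11.7
grip_force: 25.0
time: 10.45
eef_pos: [484.0, 168.5, 128.2]
orientation: [-0.22, 0.976, -0.0, -0.0]
wrist_force: [1.0, -1.3, -2.7]
width: 11.7
grip_force: 25.0
[-0.31985122 -0.27463927 -0.17517564] 1.6475457777736502
```

The pins are over the gaps. I'll lower it.

```bash

python3 -m jog '[{"hand":8,"x":0,"y":0,"z":-0.03,"yaw":0},{"hand":8,"x":0,"y":0,"z":-0.03,"yaw":0},{"hand":8,"x":0,"y":0,"z":0,"yaw":0}]'
python3 -m jog '[{"hand":8,"x":0,"y":0,"z":-0.03,"yaw":0},{"hand":8,"x":0,"y":0,"z":-0.03,"yaw":0},{"hand":8,"x":0,"y":0,"z":0,"yaw":0}]'
python3 -c "
from h import *
o=ctrl.get_obs();print(o['wrist_torque'])"
```

```text
time: 10.75
eef_pos: [484.5, 168.7, 125.4]
orientation: [-0.22, 0.975, -0.0, 0.0]
wrist_force: [2.6, -1.6, -2.5]
width: 11.8
grip_force: 25.0
time: 11.05
eef_pos: [484.5, 168.8, 122.4]
orientation: [-0.221, 0.975, -0.0, 0.0]
wrist_force: [2.8, -2.8, -1.3]
width: 12.2
grip_force: 25.0
[-0.76581807 -0.69658254 -0.09591909]
```

```bash

python3 -m jog '[{"hand":8,"x":0.01,"y":-0.01,"z":-0.02,"yaw":0},{"hand":8,"x":0,"y":0,"z":-0.02,"yaw":0},{"hand":8,"x":0,"y":0,"z":0,"yaw":0}]'
python3 -m jog '[{"hand":8,"x":0.01,"y":-0.01,"z":-0.01,"yaw":0},{"hand":8,"x":0,"y":0,"z":-0.01,"yaw":0},{"hand":8,"x":0,"y":0,"z":0,"yaw":0}]'
python3 -c "
from h import *
o=ctrl.get_obs();print(o['wrist_torque'])"
```

```text
time: 11.35
eef_pos: [484.6, 168.6, 120.4]
orientation: [-0.221, 0.975, 0.0, -0.0]
wrist_force: [1.7, -1.7, -0.6]
width: 11.9
grip_force: 25.0
time: 11.65
eef_pos: [484.8, 168.5, 119.9]
orientation: [-0.221, 0.975, 0.0, -0.0]
wrist_force: [-1.5, -0.3, 4.3]
width: 12.3
grip_force: 25.0
[-0.17765585  0.29628979 -0.12219081]
```

It sits in the thread start (119.9 against 120.1 expected). I'll turn it forwards, following the sink.

```bash

python3 -m jog '[{"hand":8,"x":0,"y":0,"z":0,"yaw":-4},{"hand":8,"x":0,"y":0,"z":-0.005,"yaw":-4},{"hand":8,"x":0,"y":0,"z":-0.007,"yaw":-4},{"hand":8,"x":0,"y":0,"z":0,"yaw":0}]'
python3 -m jog '[{"hand":8,"x":0,"y":0,"z":-0.007,"yaw":-4},{"hand":8,"x":0,"y":0,"z":-0.007,"yaw":-4},{"hand":8,"x":0,"y":0,"z":-0.007,"yaw":-4},{"hand":8,"x":0,"y":0,"z":0,"yaw":0}]'
python3 -c "
from h import *
o=ctrl.get_obs();print(o['wrist_torque'])"
```

```text
time: 12.05
eef_pos: [485.8, 168.7, 119.9]
orientation: [-0.117, 0.993, 0.0, 0.001]
wrist_force: [-0.2, -0.7, 7.2]
width: 11.9
grip_force: 25.0
time: 12.45
eef_pos: [486.2, 168.3, 119.5]
orientation: [-0.013, 1.0, 0.0, 0.001]
wrist_force: [-0.9, -3.1, 12.1]
width: 11.7
grip_force: 25.0
[-0.79448012  0.27160164 -0.1429157 ]
```

```bash

python3 -m jog '[{"hand":8,"x":0,"y":-0.01,"z":0,"yaw":-4},{"hand":8,"x":0,"y":0,"z":0,"yaw":-4},{"hand":8,"x":0,"y":0,"z":-0.003,"yaw":-4},{"hand":8,"x":0,"y":0,"z":0,"yaw":0}]'
python3 -m jog '[{"hand":8,"x":0,"y":0,"z":-0.005,"yaw":-4},{"hand":8,"x":0,"y":0,"z":-0.007,"yaw":-4},{"hand":8,"x":0,"y":0,"z":-0.007,"yaw":-4},{"hand":8,"x":0,"y":0,"z":0,"yaw":0}]'
python3 -c "
from h import *
o=ctrl.get_obs();print(o['wrist_torque'],o['joints'][6])"
```

```text
time: 12.85
eef_pos: [485.8, 167.9, 118.6]
orientation: [0.092, 0.996, 0.0, 0.001]
wrist_force: [-0.8, -0.9, 7.4]
width: 11.9
grip_force: 25.0
time: 13.25
eef_pos: [485.6, 167.8, 117.5]
orientation: [0.196, 0.981, 0.0, 0.0]
wrist_force: [-0.7, -1.1, 7.4]
width: 11.8
grip_force: 25.0
[-0.54963048  0.09413773 -0.01464828] 0.9198713177767996
```

Sinking 1.1 mm per 12 degrees, as expected. I'll continue.

```bash

python3 -m jog '[{"hand":8,"x":0,"y":0,"z":-0.007,"yaw":-4},{"hand":8,"x":0,"y":0,"z":-0.007,"yaw":-4},{"hand":8,"x":0,"y":0,"z":-0.007,"yaw":-4},{"hand":8,"x":0,"y":0,"z":0,"yaw":0}]'
python3 -m jog '[{"hand":8,"x":0,"y":0,"z":-0.007,"yaw":-4},{"hand":8,"x":0,"y":0,"z":-0.007,"yaw":-4},{"hand":8,"x":0,"y":0,"z":-0.007,"yaw":-4},{"hand":8,"x":0,"y":0,"z":0,"yaw":0}]'
python3 -c "
from h import *
o=ctrl.get_obs();print(o['wrist_torque'],o['joints'][6])"
```

```text
time: 13.65
eef_pos: [485.6, 167.8, 116.4]
orientation: [0.297, 0.955, 0.0, 0.0]
wrist_force: [0.5, -1.0, 7.8]
width: 12.1
grip_force: 25.0
time: 14.05
eef_pos: [485.6, 167.7, 115.3]
orientation: [0.395, 0.919, 0.0, 0.0]
wrist_force: [-0.7, -1.2, 6.2]
width: 12.0
grip_force: 25.0
[-0.57012205  0.12670458  0.01757575] 0.5584315644669592
```

```bash

python3 -m jog '[{"hand":8,"x":0,"y":0,"z":-0.006,"yaw":-4},{"hand":8,"x":0,"y":0,"z":-0.006,"yaw":-4},{"hand":8,"x":0,"y":0,"z":-0.006,"yaw":-3},{"hand":8,"x":0,"y":0,"z":0,"yaw":0}]'
python3 -c "
from h import *
o=ctrl.get_obs();print(o['wrist_torque'])"
python3 -m jog '[{"hand":8,"x":0,"y":0,"z":0,"yaw":-3},{"hand":8,"x":0,"y":0,"z":0,"yaw":-2},{"hand":8,"x":0,"y":0,"z":0,"yaw":0}]'
python3 -c "
from h import *
o=ctrl.get_obs();print(o['wrist_torque'])"
```

```text
time: 14.45
eef_pos: [485.7, 167.7, 114.4]
orientation: [0.481, 0.877, 0.0, 0.0]
wrist_force: [0.8, -1.1, 5.6]
width: 11.9
grip_force: 25.0
[-0.53733507  0.00932628 -0.0057599 ]
time: 14.75
eef_pos: [485.4, 167.9, 114.1]
orientation: [0.519, 0.855, 0.0, 0.0]
wrist_force: [0.7, 0.5, 4.9]
width: 12.0
grip_force: 25.0
[-2.08666334e-01  4.55870744e-03 -1.32558237e-05]
```

```bash

for i in 1; do python3 -m jog '[{"hand":8,"x":0,"y":0,"z":0,"yaw":-2},{"hand":8,"x":0,"y":0,"z":0,"yaw":-2},{"hand":8,"x":0,"y":0,"z":0,"yaw":0}]'
python3 -c "
from h import *
o=ctrl.get_obs();print(o['wrist_torque'])"
python3 -m jog '[{"hand":8,"x":0,"y":0,"z":0,"yaw":-2},{"hand":8,"x":0,"y":0,"z":0,"yaw":0}]'
python3 -c "
from h import *
o=ctrl.get_obs();print(o['wrist_torque'])"; done
```

```text
time: 15.05
eef_pos: [485.4, 167.9, 114.1]
orientation: [0.549, 0.836, 0.0, -0.0]
wrist_force: [-0.3, 0.6, 5.1]
width: 11.9
grip_force: 25.0
[-0.07728915  0.03112172  0.0043127 ]
time: 15.25
eef_pos: [485.4, 167.9, 114.1]
orientation: [0.563, 0.826, 0.0, -0.0]
wrist_force: [0.7, -1.1, 5.8]
width: 11.7
grip_force: 25.0
[-0.0847769   0.08693784  0.00201401]
```

```bash
T='from h import *
print(ctrl.get_obs()["wrist_torque"])'
python3 -m jog '[{"hand":8,"x":0,"y":0,"z":0,"yaw":-2},{"hand":8,"x":0,"y":0,"z":0,"yaw":0}]'; python3 -c "$T"
python3 -m jog '[{"hand":8,"x":0,"y":0,"z":0,"yaw":-2},{"hand":8,"x":0,"y":0,"z":0,"yaw":0}]'; python3 -c "$T"
```

```text
time: 15.45
eef_pos: [485.4, 167.9, 114.1]
orientation: [0.578, 0.816, 0.0, -0.0]
wrist_force: [-0.5, -0.4, 5.3]
width: 11.7
grip_force: 25.0
[-0.06128494  0.05015398 -0.00841337]
time: 15.65
eef_pos: [485.3, 168.0, 114.1]
orientation: [0.592, 0.806, 0.0, -0.0]
wrist_force: [-0.1, 0.2, 5.7]
width: 11.2
grip_force: 25.0
[-0.06021437  0.0957954   0.0326042 ]
```

```bash
T='from h import *
print(ctrl.get_obs()["wrist_torque"])'
python3 -m jog '[{"hand":8,"x":0,"y":0,"z":0,"yaw":-1.5},{"hand":8,"x":0,"y":0,"z":0,"yaw":0}]'; python3 -c "$T"
python3 -m jog '[{"hand":8,"x":0,"y":0,"z":0,"yaw":-1.5},{"hand":8,"x":0,"y":0,"z":0,"yaw":0}]'; python3 -c "$T"
```

```text
time: 15.85
eef_pos: [485.1, 168.2, 114.1]
orientation: [0.602, 0.799, 0.0, -0.0]
wrist_force: [-0.5, 0.4, 6.5]
width: 11.7
grip_force: 25.0
[0.02627495 0.23173452 0.19246956]
time: 16.05
eef_pos: [485.0, 168.2, 114.1]
orientation: [0.612, 0.791, 0.0, -0.0]
wrist_force: [-0.5, 1.1, 6.1]
width: 12.2
grip_force: 25.1
[0.04148004 0.29150021 0.49703443]
```

Hard stop reached and the cap is fully down. I'll relax the twist slightly, release and rise.

```bash

python3 -m jog '[{"hand":8,"x":0,"y":0,"z":0.01,"yaw":1.5},{"hand":8,"x":0,"y":0,"z":0,"yaw":0},{"hand":45,"x":0,"y":0,"z":0,"yaw":0},{"hand":45,"x":0,"y":0,"z":0,"yaw":0},{"hand":45,"x":0,"y":0,"z":0,"yaw":0}]'
python3 -m jog '[{"hand":45,"x":0,"y":0,"z":0.2,"yaw":0},{"hand":45,"x":0,"y":0,"z":0.5,"yaw":0},{"hand":45,"x":0,"y":0,"z":0.7,"yaw":0},{"hand":45,"x":0,"y":0,"z":0.6,"yaw":0},{"hand":45,"x":0,"y":0,"z":0,"yaw":0}]'
python3 - <<'E'
from h import *
ctrl.camera_model("wrist");im=ctrl.capture("wrist");s=ctrl.capture("scene")
cv2.imwrite("pics/end.png",np.hstack([cv2.resize(im,(448,336)),cv2.resize(s[150:220,185:270],(340,336),interpolation=2)]))
E
```

```text
time: 16.55
eef_pos: [485.0, 167.0, 114.1]
orientation: [0.602, 0.798, -0.0, -0.0]
wrist_force: [-0.2, -0.4, 0.7]
width: 33.9
grip_force: 0.0
time: 17.05
eef_pos: [487.8, 168.0, 218.7]
orientation: [0.602, 0.798, 0.004, 0.002]
wrist_force: [0.2, 0.8, -0.3]
width: 45.1
grip_force: 0.0
```

View pics/end.png

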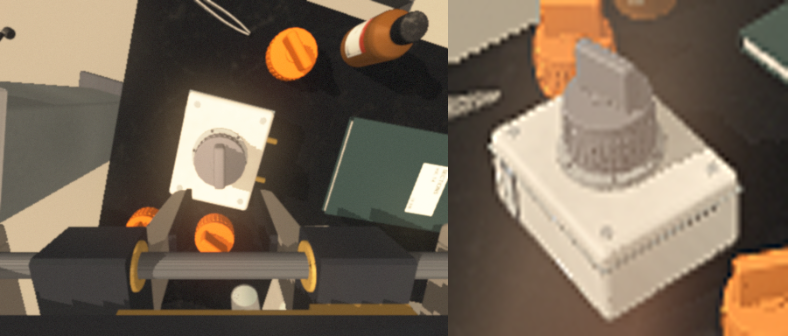

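The wrist view at (219,157) and the scene crop at (610,130) both show the cap upright and flat on the flange, with the gripper clear.

```bash
python3 -m jog '[{"hand":45,"x":0,"y":0,"z":0,"yaw":0},{"hand":45,"x":0,"y":0,"z":0,"yaw":0}]'; python3 -c "
from rig import ctrl
print(ctrl.close_job())"
```

```text
time: 17.35
eef_pos: [484.5, 167.1, 213.2]
orientation: [0.602, 0.799, -0.001, -0.0]
wrist_force: [-0.4, 0.3, -0.1]
width: 44.8
grip_force: 0.0
the job is handed in; nothing more can be done
None
```

The grey cap is fully home on the flange, released and handed in at 17.35 s; it reached the hard stop at about 0.5 N m, above the 0.2–0.3 N m you gave as tight enough, and `close_job()` returned no verdict.

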